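# Log the day's dose pods and load the dispenser

## Robot

A 7-joint arm with a two-finger parallel gripper is mounted at the origin on the work surface. World frame = base frame: x ahead of the robot, y to its left, z up, the work surface at z = 0. Lengths are in mm, angles in rad, forces in N, time in s.
With the tool pointing down it reaches from about 400 to 875 mm from the base axis. Payload 4.4 kg.
Tool frame: the origin (TCP) lies at the very end of the fingers, on their centre line; the grasp point (between the pads) lies 19 mm behind it; z points along the fingers, y is the line along which they close (so a half turn about z gives the same grasp; the last joint's range is limited). The gripper opens to 85 mm and grips with 20 to 120 N. Pads are 22 mm wide; open, the fingers measure 114 mm over their backs; the gripper's body (76 mm by 85 mm) begins 54 mm behind the grasp point. The pads swing forward as they close: fully open they stand 13 mm farther back than shut.
Start: joints at [1.131, 0.628, 0.038, 1.517, -0.027, 0.996, -0.02], TCP at [237.379, -605.119, 231.313] pointing down, gripper open.
Joint ranges: [-3.06, 3.06], [-0.37, 2.12], [-1.25, 1.32], [0.18, 2.47], [-1.1, 4.24], [0.23, 1.98], [-2.94, 2.94]. Speed limits (rad/s): [2.57, 2.57, 3.14, 3.14, 3.14, 3.14, 3.14].

## Interface

Orientations are given as [roll, pitch, yaw] about the fixed x, y, z axes, in that order (R = Rz(yaw) Ry(pitch) Rx(roll)).
In Python, from cell import status, get_image, ctrl, models gives the robot as it stands.
- The arm moves only by the shell command python3 -m handwheel 'ROWS' [OPENING]. ROWS is JSON, a list of rows, each an object with "delta_pos": the shift along the world's x, y, z in cm, a list of three; "yaw": the turn about the world's z in rad. A call has 1 to 10 rows; each row shifts and turns the commanded pose from where the row before left it; what a row does not reach is not made up. A row lasts 1/12 s, in which the tool goes at most 41.7 mm and 7.16 degrees, less where a joint would pass 70% of its speed; a pose out of reach is approached as far as the arm can. A call is refused whole if a number of a shift passes 4.17 or a number of a turn 0.125, either way. A call with a gripper value outside its range is refused whole. OPENING is the opening, from -1 (shut) to 1 (fully open), set as the call begins (- or left out, the last holds). The fingers move at their own pace and stop on an object; the grip force is fixed at half the most. Time passes only in rows, so rows that do not move let the fingers close. It gives the time, the measured TCP pose, the force, the opening and the grip force at its end, in the units of the state.
- status.read_state(): the state, without advancing time (a new reading comes with each control period).
- get_image(name): name is "scene" or "top" or "wrist"; returns a dict with "color" (384x512x3 uint8, red, green, blue), "z_map" (384x512 float32, mm along the optical axis (not along the pixel's ray), 0 where there is no reading), "fx", "fy", "cx", "cy" (pixels), "position" and "rotation" of the camera in the world; the wrist camera has in their place "hand_eye" (4x4, takes a point from camera to tool coordinates, whose origin is the TCP and whose axes are the flange's). Camera axes: x right, y up, looking along -z (the intrinsics and any distortion apply to the point x, -y, -z); pixel columns grow to the right and rows downward; lengths in mm; the calibration is good to about 2 mm. A picture is of the moment at which its call begins: read the wrist's pose just before it.
- ctrl.finish_job(): hands the job in; it is judged then, once.
Trained networks look in a picture, given as the dict that the camera call returned (one of the last four; its "shot" number tells which), for a name from the list of things; names that differ only in an ending like _2 or _b are one class to them, and where a whole thing is asked for, a point or a joint stands for the part that bears it (a point fixed in the world has none). Each returns a list of dicts, best first, with "score" (0 to 1); they miss things now and then, are a little off and sometimes report something else, mostly with a low value. They report only what shows in the picture. A call takes as long as a camera call. They do not tell look-alikes from the thing itself.
- models.boxes_of(picture, name): "rect" ([left, top, right, bottom] in pixels, round what is visible of it).
The state is a dict: "clock": time; "qpos": joint angles; "qd": joint speeds; "tau": joint torques, N m; "eef_pos": TCP position; "tool_rot": TCP orientation; "force": force on the tool from outside, world axes, zero at the start; "torque": the same for the moment, N m; "width": finger opening in mm; "gripper_force": force on a finger pad.
Only numpy, scipy, OpenCV 4.12 (cv2) and the standard library are available. Lean on these libraries where they do the work, as an engineer would, in place of code of your own. Each camera call takes 0.05 s, during which the arm holds its last target. There are 200 camera calls.

## Task

Load the day's dose pods from the open drawer into the dispenser in number order (1 red, 2 yellow, 3 green, 4 blue; one may be missing, then skip it): press each pod, held upright in the gripper, fully down on the middle of the logger's sprung pad and keep it down for two seconds, then stand it flat in the pocket of its own colour and let go before turning to the next. When all are loaded, swing the dispenser's sprung lever to its stop and let it come back by itself to rest. Leave the other things in the drawer and on the table where they are; if a loaded pod gets knocked out of its pocket, put it back.

Things in the scene. Friction and masses are not known exactly. Their poses are not given: they have to be found in the camera images.
- pod1: dose pod 1 (red, one dot on its lid): white round body 48 mm across and 46 mm high with a coloured band, and on it a coloured round cap 34 mm across and 36 mm high (from 46 to 82 mm) to grip it by; 82 mm high in all, about 90 g. Origin at the centre of its underside, z up. Starts upright in the open drawer; may be absent (None from the start).
- pocket1 (a point): pocket 1 of the dispenser (red, one dot): floor of that colour, dots on the white ledge beside it; this point is the centre of the pocket's floor. Pocket 65 x 65 mm, 27 mm deep; the four pockets form a 2 x 2 block with centres 70 mm apart.
- pod2: dose pod 2 (yellow, two dots on its lid): white round body 48 mm across and 46 mm high with a coloured band, and on it a coloured round cap 34 mm across and 36 mm high (from 46 to 82 mm) to grip it by; 82 mm high in all, about 90 g. Origin at the centre of its underside, z up. Starts upright in the open drawer; may be absent (None from the start).
- pocket2 (a point): pocket 2 of the dispenser (yellow, two dots): floor of that colour, dots on the white ledge beside it; this point is the centre of the pocket's floor. Pocket 65 x 65 mm, 27 mm deep; the four pockets form a 2 x 2 block with centres 70 mm apart.
- pod3: dose pod 3 (green, three dots on its lid): white round body 48 mm across and 46 mm high with a coloured band, and on it a coloured round cap 34 mm across and 36 mm high (from 46 to 82 mm) to grip it by; 82 mm high in all, about 90 g. Origin at the centre of its underside, z up. Starts upright in the open drawer; may be absent (None from the start).
- pocket3 (a point): pocket 3 of the dispenser (green, three dots): floor of that colour, dots on the white ledge beside it; this point is the centre of the pocket's floor. Pocket 65 x 65 mm, 27 mm deep; the four pockets form a 2 x 2 block with centres 70 mm apart.
- pod4: dose pod 4 (blue, four dots on its lid): white round body 48 mm across and 46 mm high with a coloured band, and on it a coloured round cap 34 mm across and 36 mm high (from 46 to 82 mm) to grip it by; 82 mm high in all, about 90 g. Origin at the centre of its underside, z up. Starts upright in the open drawer; may be absent (None from the start).
- pocket4 (a point): pocket 4 of the dispenser (blue, four dots): floor of that colour, dots on the white ledge beside it; this point is the centre of the pocket's floor. Pocket 65 x 65 mm, 27 mm deep; the four pockets form a 2 x 2 block with centres 70 mm apart.
- dispenser: white four-pocket dose dispenser fixed to the table, 172 mm (x) by 146 mm (y), walls 5 mm thick and 32 mm high; its lever stands on a grey base at its -y side. Origin at the centre of the pocket block's underside; x points away from the robot, y to the left. Pockets 1 and 2 are the near pair (1 left), 3 and 4 the far pair (3 left).
- lever (a joint): dispenser's sprung lever: a 75 mm steel rod with an orange cross-knob, hinged 40 mm above the table about the dispenser's y axis. 0 = at rest, leaning 0.45 rad towards the robot; it swings away from the robot (dispenser +x) to its stop at 0.9 rad and springs back when let go. About 5 N at the knob at the stop.
- lever_knob (a point): centre of the lever's orange knob (22 mm thick, 34 mm long along the dispenser's y), 75 mm from the hinge
- logger: dose logger fixed to the table: grey housing 120 x 120 x 32 mm with a round orange sprung pad on top. Origin at its underside's centre; x points away from the robot
- logger_pad (a joint): how far the logger's pad is pressed down: 0 = up, 0.010 m = fully down; fully down takes about 9 N, and a pod's weight alone does not move it fully
- pad_top (a point): centre of the pad's top face (disc 72 mm across; 48 mm above the table when up)
- drawer: open half of the nightstand's drawer, fixed: 400 x 400 mm, its floor's upper face 10 mm above the table, side walls 62 mm high and 10 mm thick, front panel 75 mm high. Origin at its underside's centre, x towards the nightstand.
- nightstand: low dark wood nightstand carcass, 340 mm deep, 460 mm wide, 110 mm high, over the drawer's back part; origin at the centre of its front lower edge
- ring_dish: pink ceramic ring dish, 72 mm across, 20 mm high, in the drawer; origin at its underside's centre; to be left alone
- eraser: grey rubber eraser, 22 x 48 x 12 mm, in the drawer; origin at its underside's centre; to be left alone
- tweezer: small silver tweezer, 90 mm long, 8 mm high, in the drawer; origin at its underside's centre; to be left alone
- pill_tray: grey closed weekly pill tray, 190 x 36 x 26 mm, in the drawer; origin at its underside's centre; to be left alone
- cuff_case: white blood pressure cuff case, 115 x 175 x 65 mm, on the table; origin at its underside's centre; to be left alone
- divider_box: clear acrylic divider box, empty, 85 x 170 x 55 mm, on the table; origin at its underside's centre; to be left alone
Mind the look-alikes: they are no part of the job. Several things have the shape of the pod1; the one meant has the colours described above.

How it is judged:
By the outcome, as a careful person would: the job done as asked, in the order asked, and still so for the second after the job is handed in, with the robot touching nothing.
Of pod1, pod2, pod3, pod4 only 3 to 4 are there at a start; the rules pass over those that are not, and their reading is None.
At some moment in a run one of pod1, pod2, pod3, pod4 may be knocked a few centimetres aside while the robot is not near it.
It also fails if it takes over 210 s, if anything falls off the work surface, if the arm or the gripper's body presses on something with over 40 N, if the wrist force passes 120 N, or if a joint passes its speed limit or range.

## Working session

There is one attempt and no reset: what is moved stays moved. The work goes in short steps, Python scripts to look and compute and a shell command to move; the robot and the scene stay as the last step left them, time stands still between calls to the robot, and variables do not carry over. Pictures are saved under pics/ and viewed, at most 14 in all, crops included, and the job is handed in when it is done.

```bash
mkdir -p pics; ls; python3 - <<'E'
from cell import status,get_image
import cv2,pickle
print(status.read_state())
for n in ("scene","top"):
    p=get_image(n); cv2.imwrite(f"pics/{n}0.png",p["color"][...,::-1]); pickle.dump(p,open(f"{n}0.pkl","wb"))
    print(n,{k:v for k,v in p.items() if k not in("color","z_map")})
E
```

```text
pics
{'clock': 0.0, 'qpos': array([ 1.13120995,  0.6293723 ,  0.03843401,  1.51837832, -0.02704216,
        0.99631638, -0.0199916 ]), 'qd': array([-1.02218675e-03,  2.29349110e-03, -1.68882746e-05, -2.51067742e-03,
       -3.88157965e-04, -5.16322140e-04,  1.60443588e-03]), 'tau': array([ 5.33477680e-05, -5.63396895e+01,  1.22578941e+00, -1.93447763e+01,
        1.07751426e-02,  1.05503478e-02, -2.50112839e-05]), 'eef_pos': array([ 237.15127028, -604.50553584,  230.36868707]), 'tool_rot': array([-3.13963552e+00, -1.24274489e-05,  3.73778015e-01]), 'force': array([0.29815776, 0.50091254, 0.33983953]), 'torque': array([-0.00428564,  0.04433516,  0.01046422]), 'gripper_force': 0.0, 'width': 85.45429405926555}
scene {'fx': 368.49958681392934, 'fy': 368.49958681392934, 'cx': 254.78325073356976, 'cy': 190.30068051282166, 'position': array([ 945.88553094, -259.6803433 ,  901.75588624]), 'rotation': array([0.53321388, 0.0063374 , 0.98261471]), 'shot': 1}
top {'fx': 381.1571265867421, 'fy': 381.1571265867421, 'cx': 256.2192220013105, 'cy': 193.64865007540845, 'position': array([ 485.64459439,   29.60903656, 1063.65155629]), 'rotation': array([ 0.08559852, -0.02009026, -1.54100312]), 'shot': 2}
```

View pics/top0.png

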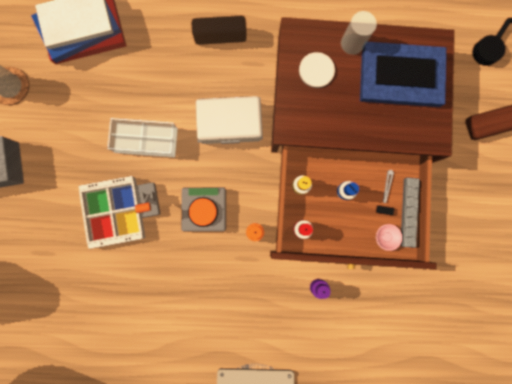

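View pics/scene0.png

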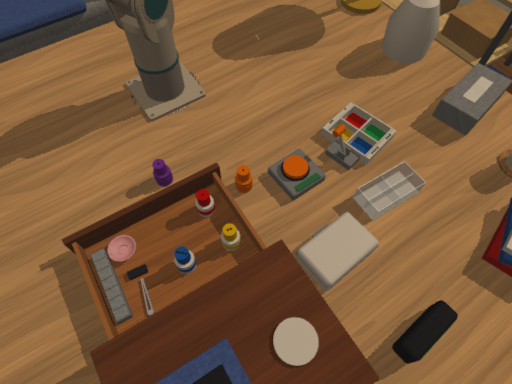

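The top view shows the red pod at (304,230), yellow at (302,184) and blue at (349,190) in the drawer, with no green pod. The orange pod at (255,232) and the purple one at (320,289) are look-alikes on the table. The dispenser is at (112,212) with its knob at (142,208), and the pad is at (203,212).

```bash
cat > h.py <<'E'
import numpy as np,cv2
from scipy.spatial.transform import Rotation as R
def world(p,eef=None,rot=None):
    "HxWx3 world points of every pixel, nan without depth"
    z=p["z_map"].astype(float); z[z==0]=np.nan
    v,u=np.mgrid[:z.shape[0],:z.shape[1]]
    c=np.stack([(u-p["cx"])/p["fx"]*z,-(v-p["cy"])/p["fy"]*z,-z],-1)
    if "hand_eye" in p:
        H=p["hand_eye"]; c=c@H[:3,:3].T+H[:3,3]
        return c@R.from_euler("xyz",rot).as_matrix().T+eef
    return c@R.from_euler("xyz",p["rotation"]).as_matrix().T+p["position"]
HUE={"red":(172,4),"orange":(6,13),"yellow":(22,32),"green":(45,85),"blue":(100,120),"purple":(125,155)}
def blobs(p,W,col,amin=12,smin=130,vmin=60,zr=(-50,200)):
    h=cv2.cvtColor(p["color"],cv2.COLOR_RGB2HSV).astype(int); a,b=HUE[col]
    m=((h[...,0]>=a)&(h[...,0]<=b)) if a<b else ((h[...,0]>=a)|(h[...,0]<=b))
    m&=(h[...,1]>smin)&(h[...,2]>vmin)&(W[...,2]>zr[0])&(W[...,2]<zr[1])
    n,l,s,c=cv2.connectedComponentsWithStats(m.astype(np.uint8))
    out=[]
    for i in range(1,n):
        if s[i,4]>=amin:
            P=W[l==i]; zt=np.percentile(P[:,2],90); T=P[P[:,2]>zt-8]
            mid=(T[:,:2].min(0)+T[:,:2].max(0))/2
            out.append((col,c[i].round(),s[i,4],"mean",T.mean(0).round(1),"mid",mid.round(1),"ext",np.ptp(T[:,:2],axis=0).round()))
    return out
E
python3 - <<'E'
import pickle; from h import *
for n in("top","scene"):
    p=pickle.load(open(n+"0.pkl","rb")); W=world(p)
    print(n,"table",W[340,150] if n=="top" else W[130,250])
    for c in HUE:
        for b in blobs(p,W,c,amin=25): print(*b)
E
```

```text
top table [171.29540175 286.54369862  -3.95361286]
red [112.  10.] 111 mean [1082.9  431.8   30.6] mid [1072.5  430.9] ext [77. 40.]
red [101.  45.] 357 mean [983.7 446.9  29.2] mid [982.7 463.8] ext [ 65. 129.]
red [101. 227.] 390 mean [471.6 432.9   5.2] mid [471.9 432.6] ext [61. 60.]
red [305. 229.] 129 mean [ 483.1 -116.    91.7] mid [ 483.2 -115.9] ext [26. 32.]
orange [108.  43.] 642 mean [1006.7  448.9   11.4] mid [1025.2  480. ] ext [191. 242.]
orange [133.  18.] 43 mean [1076.3  381.9   -0. ] mid [1076.2  381. ] ext [24. 38.]
orange [216.  28.] 416 mean [1036.7  147.7   69.1] mid [1031.3  128.5] ext [ 57. 145.]
orange [353. 150.] 31636 mean [ 833.4 -235.5  109.9] mid [ 859.7 -261.6] ext [354. 471.]
orange [505.  44.] 120 mean [1025.1 -683.    28.4] mid [1035.4 -684.1] ext [116.  40.]
orange [263.  36.] 27 mean [1.0372e+03 5.0000e+00 6.0000e-01] mid [1034.9    5.1] ext [28. 23.]
orange [474.  62.] 53 mean [ 9.840e+02 -6.125e+02  8.000e-01] mid [ 984.9 -617.5] ext [32. 48.]
orange [494.  64.] 28 mean [ 975.  -661.6   10.5] mid [ 974.7 -666.4] ext [ 5. 42.]
orange [19. 87.] 57
[... 2993 characters left out ...]
  10.8  81.3] mid [471.   10.3] ext [32. 31.]
orange [214. 302.] 31239 mean [ 806.1 -213.2  110. ] mid [ 857.5 -256.6] ext [354. 460.]
orange [495. 246.] 108 mean [986.  454.4   3.7] mid [998.4 486.3] ext [129. 178.]
green [374. 132.] 174 mean [533.8 454.2   5.8] mid [533.9 454.8] ext [56. 48.]
blue [361. 145.] 179 mean [548.7 385.8   6. ] mid [548.8 386.1] ext [57. 46.]
blue [510. 225.] 46 mean [969.3 489.5  54.7] mid [967.1 491.4] ext [35. 67.]
blue [182. 254.] 156 mean [ 591.2 -234.2   91.8] mid [ 590.  -234.4] ext [32. 30.]
blue [507. 257.] 53 mean [1019.   413.    55.4] mid [1019.1  412.5] ext [24. 21.]
purple [162. 170.] 230 mean [ 326.1 -165.6   81.6] mid [ 325.8 -165.5] ext [29. 29.]
```

```bash
python3 - <<'E'
from cell import get_image,models
from h import *
p=get_image("top");W=world(p)
for n in("pod1","pod2","pod3","pod4","dispenser","logger_pad","lever","ring_dish","drawer"):
    for b in models.boxes_of(p,n)[:6]:
        l,t,r,bt=b["rect"]; print(n,round(b["score"],2),[round(x) for x in b["rect"]])
    
c=p["color"]
a=cv2.resize(c[165:265,60:165],None,fx=5,fy=5,interpolation=cv2.INTER_CUBIC)
b=cv2.resize(c[165:245,235:370],None,fx=5.9,fy=5.9,interpolation=cv2.INTER_CUBIC)
cv2.imwrite("pics/disp.png",a[...,::-1]);cv2.imwrite("pics/pods.png",b[...,::-1])
E
```

```text
pod1 0.81 [297, 216, 311, 242]
pod1 0.74 [311, 276, 328, 299]
pod1 0.66 [335, 181, 360, 202]
pod1 0.62 [293, 176, 315, 191]
pod1 0.6 [247, 223, 262, 240]
pod2 0.81 [297, 216, 311, 242]
pod2 0.74 [311, 276, 328, 299]
pod2 0.66 [335, 181, 360, 202]
pod2 0.62 [293, 176, 315, 191]
pod2 0.6 [247, 223, 262, 240]
pod3 0.81 [297, 216, 311, 242]
pod3 0.74 [311, 276, 328, 299]
pod3 0.66 [335, 181, 360, 202]
pod3 0.62 [293, 176, 315, 191]
pod3 0.6 [247, 223, 262, 240]
pod4 0.81 [297, 216, 311, 242]
pod4 0.74 [311, 276, 328, 299]
pod4 0.66 [335, 181, 360, 202]
pod4 0.62 [293, 176, 315, 191]
pod4 0.6 [247, 223, 262, 240]
dispenser 0.85 [80, 178, 159, 250]
logger_pad 0.97 [190, 202, 216, 225]
lever 0.53 [136, 202, 151, 216]
ring_dish 0.56 [378, 224, 401, 249]
ring_dish 0.18 [374, 204, 392, 214]
drawer 0.76 [271, 146, 436, 269]
```

View pics/pods.png

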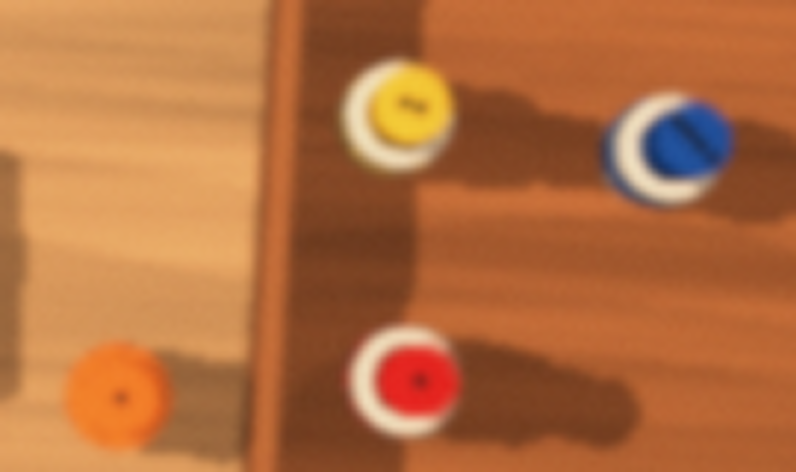

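View pics/disp.png

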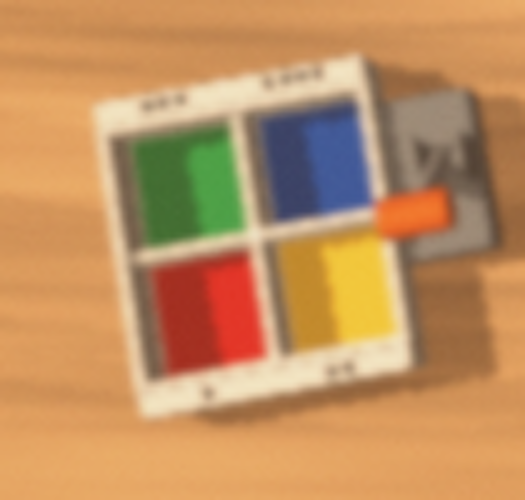

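```bash
python3 - <<'E'
import pickle; from h import *
# dispenser outline: wall tops at z 25..40 near it, both cams
for n in("top","scene"):
    p=pickle.load(open(n+"0.pkl","rb")); W=world(p); x,y,z=W[...,0],W[...,1],W[...,2]
    m=(z>27)&(z<37)&(abs(x-512)<130)&(abs(y-405)<120)
    P=W[m][:,:2].astype(np.float32); print(n,"disp rect",cv2.minAreaRect(P),len(P))
    m=(z>26)&(z<36)&(abs(x-522)<90)&(abs(y-152)<90)
    P=W[m][:,:2].astype(np.float32); print(n,"logger",cv2.minAreaRect(P))
    m=(z>44)&(z<52)&(abs(x-522)<60)&(abs(y-152)<60)
    P=W[m][:,:2].astype(np.float32); print(n,"pad",cv2.minEnclosingCircle(P),P.mean(0))
    # pod upper cap circle
    for nm,c in dict(red=(483,-116),yellow=(602,-109),blue=(590,-233)).items():
        m=(z>86)&(z<98)&(np.hypot(x-c[0],y-c[1])<26); P=W[m][:,:2].astype(np.float32)
        print(n,nm,cv2.minEnclosingCircle(P),P.mean(0),len(P))
    m=(z>52)&(z<66)&(x>400)&(x<680)&(y>-110)&(y<-20); print("left wall y",np.percentile(W[m][:,1],[5,50,95]))
E
```

```text
top disp rect ((520.05126953125, 378.32513427734375), (172.33074951171875, 197.24281311035156), 12.563338279724121) 1105
top logger ((530.4395141601562, 153.1383056640625), (117.51402282714844, 116.9405746459961), 2.216078996658325)
top pad ((522.057373046875, 153.1939697265625), 35.79023361206055) [522.2539  153.20801]
top red ((483.4859313964844, -116.3236312866211), 16.645240783691406) [ 483.32642  -116.395096] 138
top yellow ((603.1557006835938, -110.9352798461914), 16.800933837890625) [ 603.1623  -110.76236] 136
top blue ((591.535400390625, -234.64158630371094), 16.73693084716797) [ 591.46277 -234.12486] 135
left wall y [-103.99469487  -57.31200145  -49.062871  ]
scene disp rect ((517.50634765625, 378.3237609863281), (172.3842010498047, 199.08970642089844), 13.065040588378906) 808
scene logger ((528.6839599609375, 152.9915313720703), (121.00198364257812, 119.91512298583984), 1.200846791267395)
scene pad ((520.5691528320312, 152.88925170898438), 36.28070831298828) [521.3092  151.77364]
scene red ((481.5559387207031, -117.06016540527344), 16.998985290527344) [ 482.3621  -117.23444] 130
scene yellow ((601.1072387695312, -111.91909790039062), 17.258365631103516) [ 602.22144 -112.0682 ] 149
scene blue ((590.1281127929688, -235.32337951660156), 16.764577865600586) [ 590.9238  -235.30086] 158
left wall y [-103.90614476  -58.53132259  -49.21007471]
```

Red at (304,230) has one dot, a white body and a red cap, so it is pod1. Yellow with two dots is pod2 and blue is pod4, both with white bodies. The orange (255,232) and purple (320,289) pods are not on the list, and pod3 is absent. The dispenser is turned by about +0.22 rad, with pockets red (101,227), yellow (132,223), green (97,202) and blue (127,197).

Next I move above the red pod.

```bash
python3 -m handwheel '[{"delta_pos":[1.5,3.0,0],"yaw":-0.077},{"delta_pos":[1.5,3.0,0],"yaw":-0.077},{"delta_pos":[1.5,3.0,0],"yaw":0},{"delta_pos":[1.5,3.0,0],"yaw":0},{"delta_pos":[1.5,3.0,0],"yaw":0},{"delta_pos":[1.5,3.0,0],"yaw":0},{"delta_pos":[1.5,3.0,0],"yaw":0},{"delta_pos":[1.5,3.0,0],"yaw":0}]' 0.4
python3 -m handwheel '[{"delta_pos":[1.57,3.1,-0.5],"yaw":0},{"delta_pos":[1.57,3.1,-0.5],"yaw":0},{"delta_pos":[1.57,3.1,-0.5],"yaw":0},{"delta_pos":[1.57,3.1,-0.5],"yaw":0},{"delta_pos":[1.57,3.1,-0.5],"yaw":0},{"delta_pos":[1.57,3.1,-0.5],"yaw":0},{"delta_pos":[1.57,3.1,-0.5],"yaw":0},{"delta_pos":[1.57,3.1,-0.5],"yaw":0},{"delta_pos":[0,0,0],"yaw":0},{"delta_pos":[0,0,0],"yaw":0}]'
```

```text
clock: 1.27
eef_pos: [358.0, -363.7, 231.6]
tool_rot: [3.141, -0.0, 0.22]
force: [0.9, -0.1, 0.1]
width: 59.8
gripper_force: 0.0
clock: 2.1
eef_pos: [483.8, -114.8, 191.1]
tool_rot: [-3.141, -0.0, 0.225]
force: [-0.2, -0.8, 0.7]
width: 59.8
gripper_force: 0.0
```

```bash
cat >> h.py <<'E'
def pods(cam="wrist",save=None):
    from cell import status,get_image
    s=status.read_state(); p=get_image(cam); W=world(p,s["eef_pos"],s["tool_rot"])
    if save: cv2.imwrite("pics/"+save,p["color"][...,::-1])
    print(cam,round(s["clock"],1),"eef",s["eef_pos"].round(1),"yaw",s["tool_rot"][2].round(3))
    h=cv2.cvtColor(p["color"],cv2.COLOR_RGB2HSV)
    for c in("red","yellow","blue","green"):
        a,b=HUE[c]; H=h[...,0]
        m=((H>=a)&(H<=b)) if a<b else ((H>=a)|(H<=b))
        m=m&(h[...,1]>130)&(W[...,2]>76)&(W[...,2]<190)
        m&=~((W[...,1]>-60)&(W[...,1]<120)&(W[...,0]<500))
        n,l,st,_=cv2.connectedComponentsWithStats(m.astype(np.uint8))
        for i in range(1,n):
            if st[i,4]<20: continue
            P=W[l==i]; zt=np.percentile(P[:,2],80); T=P[abs(P[:,2]-zt)<5][:,:2].astype(np.float32)
            ctr,r=cv2.minEnclosingCircle(T)
            print(" ",c,st[i,4],"circle",np.round(ctr,1),"r",round(r,1),"mean",T.mean(0).round(1),"ztop",round(zt,1))
    return p,W,s
E
python3 - <<'E'
from h import *
pods("wrist","w1.png"); pods("top")
E
```

```text
wrist 2.1 eef [ 483.8 -114.8  191.1] yaw 0.225
  red 1354 circle [ 479.9 -115.4] r 17.0 mean [ 480.7 -115.2] ztop 93.9
  yellow 1840 circle [ 599.4 -110.4] r 16.9 mean [ 599.7 -110. ] ztop 93.9
  blue 1888 circle [ 588.2 -233.6] r 17.2 mean [ 587.9 -232.4] ztop 93.9
top 2.1 eef [ 483.  -116.8  191.3] yaw 0.222
  yellow 88 circle [ 602.6 -109.4] r 14.8 mean [ 602.6 -109.3] ztop 93.0
  blue 113 circle [ 591.6 -233.1] r 15.6 mean [ 590.3 -232.9] ztop 93.4
```

View pics/w1.png

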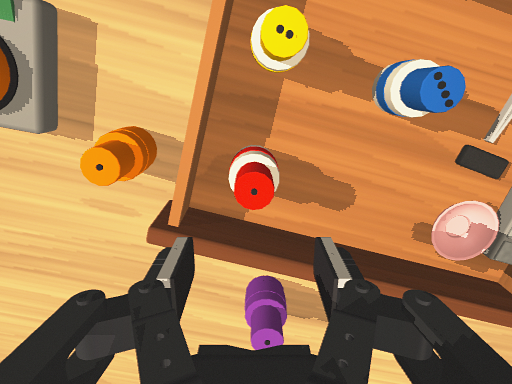

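The wrist view shows the red pod with one dot at (254,190), between the fingers, clear of the drawer walls. I lower and grip.

```bash
python3 -m handwheel '[{"delta_pos":[-0.1,0,-3.2],"yaw":0},{"delta_pos":[0,0,-3.2],"yaw":0},{"delta_pos":[0,0,-3.0],"yaw":0},{"delta_pos":[0,0,-2.0],"yaw":0},{"delta_pos":[0,0,-1.5],"yaw":0},{"delta_pos":[0,0,0],"yaw":0},{"delta_pos":[0,0,0],"yaw":0},{"delta_pos":[0,0,0],"yaw":0}]'
python3 -m handwheel '[{"delta_pos":[0,0,0],"yaw":0},{"delta_pos":[0,0,0],"yaw":0},{"delta_pos":[0,0,0],"yaw":0},{"delta_pos":[0,0,0],"yaw":0},{"delta_pos":[0,0,0],"yaw":0},{"delta_pos":[0,0,0],"yaw":0},{"delta_pos":[0,0,0],"yaw":0},{"delta_pos":[0,0,0],"yaw":0}]' -1
```

```text
clock: 2.87
eef_pos: [482.3, -118.4, 63.2]
tool_rot: [3.141, -0.001, 0.218]
force: [0.9, -0.5, -0.3]
width: 60.0
gripper_force: 0.0
clock: 3.53
eef_pos: [482.8, -117.4, 63.5]
tool_rot: [3.141, -0.002, 0.22]
force: [-0.8, -0.3, 6.6]
width: 32.4
gripper_force: 58.8
```

```bash
python3 -m handwheel '[{"delta_pos":[0,0,2],"yaw":0},{"delta_pos":[0,0,3],"yaw":0},{"delta_pos":[0,0,3],"yaw":0},{"delta_pos":[0,0,2.6],"yaw":0},{"delta_pos":[0,0,0],"yaw":0}]'
python3 -m handwheel '[{"delta_pos":[0.39,2.7,0],"yaw":0},{"delta_pos":[0.39,2.7,0],"yaw":0},{"delta_pos":[0.39,2.7,0],"yaw":0},{"delta_pos":[0.39,2.7,0],"yaw":0},{"delta_pos":[0.39,2.7,0],"yaw":0},{"delta_pos":[0.39,2.7,0],"yaw":0},{"delta_pos":[0.39,2.7,0],"yaw":0},{"delta_pos":[0.39,2.7,0],"yaw":0},{"delta_pos":[0.39,2.7,0],"yaw":0},{"delta_pos":[0.39,2.7,0],"yaw":0}]'
python3 -m handwheel '[{"delta_pos":[0,0,-2],"yaw":0},{"delta_pos":[0,0,-2],"yaw":0},{"delta_pos":[0,0,-1.5],"yaw":0},{"delta_pos":[0,0,0],"yaw":0},{"delta_pos":[0,0,0],"yaw":0},{"delta_pos":[0,0,0],"yaw":0}]'
python3 - <<'E'
from h import *
pods("wrist","w2.png")
E
```

```text
clock: 3.95
eef_pos: [485.1, -117.8, 173.2]
tool_rot: [3.138, -0.009, 0.22]
force: [1.0, 0.1, -0.5]
width: 32.6
gripper_force: 59.9
clock: 4.78
eef_pos: [520.5, 154.2, 167.8]
tool_rot: [3.141, 0.001, 0.22]
force: [0.6, 0.2, -1.0]
width: 32.5
gripper_force: 59.8
clock: 5.28
eef_pos: [521.4, 152.8, 113.8]
tool_rot: [3.142, -0.001, 0.22]
force: [-0.5, -0.6, -0.5]
width: 32.4
gripper_force: 59.9
wrist 5.3 eef [521.4 152.8 113.8] yaw 0.22
  red 748 circle [526.3 154.1] r 23.1 mean [538.1 158.2] ztop 93.3
  red 5955 circle [519.5 151.9] r 17.4 mean [521.1 152.8] ztop 144.4
```

View pics/w2.png

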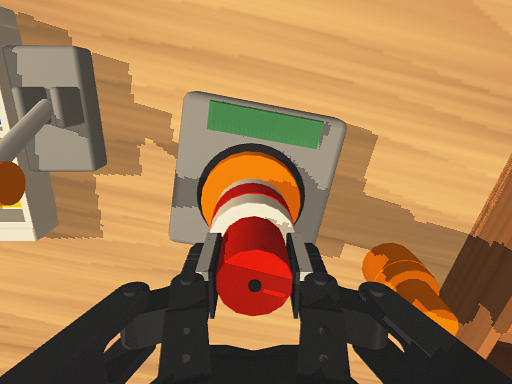

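The red pod is held upright over the middle of the orange pad at (252,190). I press it down.

```bash
python3 -m handwheel '[{"delta_pos":[0,0,-0.8],"yaw":0},{"delta_pos":[0,0,-0.6],"yaw":0},{"delta_pos":[0,0,-0.4],"yaw":0},{"delta_pos":[0,0,-0.3],"yaw":0},{"delta_pos":[0,0,-0.2],"yaw":0},{"delta_pos":[0,0,0],"yaw":0},{"delta_pos":[0,0,0],"yaw":0},{"delta_pos":[0,0,0],"yaw":0}]'
python3 - <<'E'
from h import *
from cell import get_image
p=get_image("top");W=world(p);m=(abs(W[...,0]-530)<50)&(W[...,1]>100)&(W[...,1]<200)&(W[...,2]>33)&(W[...,2]<60)
print(np.percentile(W[m][:,2],[10,50,90]))
E
```

```text
clock: 6.0
eef_pos: [522.1, 153.2, 91.4]
tool_rot: [-3.141, -0.003, 0.22]
force: [-0.5, 0.5, 9.9]
width: 32.6
gripper_force: 60.6
[33.33848029 35.25576399 38.5474436 ]
```

```bash
python3 -m handwheel '[{"delta_pos":[0,0,-0.2],"yaw":0},{"delta_pos":[0,0,-0.1],"yaw":0},{"delta_pos":[0,0,0],"yaw":0},{"delta_pos":[0,0,0],"yaw":0}]'
```

```text
clock: 6.38
eef_pos: [522.5, 153.5, 90.9]
tool_rot: [-3.141, -0.004, 0.22]
force: [-5.2, -0.6, 31.4]
width: 32.4
gripper_force: 62.9
```

```bash
for i in 1 2 3; do python3 -m handwheel '[{"delta_pos":[0,0,0]},{"delta_pos":[0,0,0]},{"delta_pos":[0,0,0]},{"delta_pos":[0,0,0]},{"delta_pos":[0,0,0]},{"delta_pos":[0,0,0]},{"delta_pos":[0,0,0]},{"delta_pos":[0,0,0]},{"delta_pos":[0,0,0]}]' | tr '\n' ' '; done
python3 -m handwheel '[{"delta_pos":[0,0,1]},{"delta_pos":[0,0,2]},{"delta_pos":[0,0,3]},{"delta_pos":[0,0,3]},{"delta_pos":[0,0,2.5]},{"delta_pos":[0,0,0]}]'
python3 -m handwheel '[{"delta_pos":[-0.5,2.78,0]},{"delta_pos":[-0.5,2.78,0]},{"delta_pos":[-0.5,2.78,0]},{"delta_pos":[-0.5,2.78,0]},{"delta_pos":[-0.5,2.78,0]},{"delta_pos":[-0.5,2.78,0]},{"delta_pos":[-0.5,2.78,0]},{"delta_pos":[-0.5,2.78,0]},{"delta_pos":[-0.5,2.78,0]},{"delta_pos":[-0.5,2.78,0]}]'
python3 -m handwheel '[{"delta_pos":[0,0,-3]},{"delta_pos":[0,0,-3]},{"delta_pos":[0,0,-1.5]},{"delta_pos":[0,0,0]},{"delta_pos":[0,0,0]},{"delta_pos":[0,0,0]}]'
python3 - <<'E'
from h import *
p,W,s=pods("wrist","w3.png")
E
```

```text
wrist 6.4 eef [522.5 153.5  90.9] yaw 0.22
  red 5940 circle [520.1 153. ] r 17.7 mean [522.2 153.5] ztop 121.7schema error: expected keys delta_pos, yaw
schema error: expected keys delta_pos, yaw
schema error: expected keys delta_pos, yaw
schema error: expected keys delta_pos, yaw
schema error: expected keys delta_pos, yaw
schema error: expected keys delta_pos, yaw
```

View pics/w3.png

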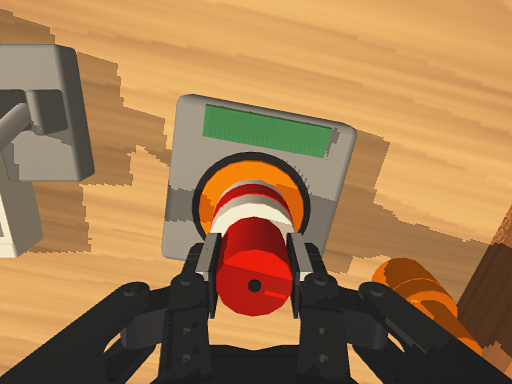

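The moves were refused because the rows lacked the yaw key. The pod is still held down on the pad, so I repeat them with yaw.

```bash
for i in 1 2 3; do python3 -m handwheel '[{"delta_pos":[0,0,0],"yaw":0},{"delta_pos":[0,0,0],"yaw":0},{"delta_pos":[0,0,0],"yaw":0},{"delta_pos":[0,0,0],"yaw":0},{"delta_pos":[0,0,0],"yaw":0},{"delta_pos":[0,0,0],"yaw":0},{"delta_pos":[0,0,0],"yaw":0},{"delta_pos":[0,0,0],"yaw":0},{"delta_pos":[0,0,0],"yaw":0}]' | tr '\n' ' '; echo; done
python3 -m handwheel '[{"delta_pos":[0,0,1],"yaw":0},{"delta_pos":[0,0,2],"yaw":0},{"delta_pos":[0,0,3],"yaw":0},{"delta_pos":[0,0,3],"yaw":0},{"delta_pos":[0,0,2.5],"yaw":0},{"delta_pos":[0,0,0],"yaw":0}]'
python3 -m handwheel '[{"delta_pos":[-0.5,2.78,0],"yaw":0},{"delta_pos":[-0.5,2.78,0],"yaw":0},{"delta_pos":[-0.5,2.78,0],"yaw":0},{"delta_pos":[-0.5,2.78,0],"yaw":0},{"delta_pos":[-0.5,2.78,0],"yaw":0},{"delta_pos":[-0.5,2.78,0],"yaw":0},{"delta_pos":[-0.5,2.78,0],"yaw":0},{"delta_pos":[-0.5,2.78,0],"yaw":0},{"delta_pos":[-0.5,2.78,0],"yaw":0},{"delta_pos":[-0.5,2.78,0],"yaw":0}]'
python3 -m handwheel '[{"delta_pos":[0,0,-3],"yaw":0},{"delta_pos":[0,0,-3],"yaw":0},{"delta_pos":[0,0,-1.5],"yaw":0},{"delta_pos":[0,0,0],"yaw":0},{"delta_pos":[0,0,0],"yaw":0},{"delta_pos":[0,0,0],"yaw":0}]'
python3 - <<'E'
from h import *
p,W,s=pods("wrist","w4.png")
E
```

```text
clock: 7.18 eef_pos: [522.5, 153.5, 90.9] tool_rot: [-3.141, -0.004, 0.22] force: [-5.0, -0.0, 31.5] width: 33.1 gripper_force: 62.9 
clock: 7.93 eef_pos: [522.5, 153.5, 90.9] tool_rot: [-3.141, -0.004, 0.22] force: [-4.6, -0.8, 31.3] width: 32.6 gripper_force: 62.9 
clock: 8.68 eef_pos: [522.6, 153.5, 90.9] tool_rot: [-3.141, -0.004, 0.22] force: [-4.9, -0.7, 31.8] width: 32.8 gripper_force: 62.9 
clock: 9.18
eef_pos: [523.8, 153.6, 206.8]
tool_rot: [-3.141, -0.008, 0.22]
force: [0.5, -0.4, -1.8]
width: 32.8
gripper_force: 59.9
clock: 10.02
eef_pos: [469.9, 431.6, 200.8]
tool_rot: [3.14, 0.002, 0.22]
force: [0.9, -0.4, -0.7]
width: 32.7
gripper_force: 59.8
clock: 10.52
eef_pos: [471.5, 431.1, 127.8]
tool_rot: [-3.141, -0.001, 0.219]
force: [0.3, 0.5, -0.3]
width: 32.7
gripper_force: 59.9
wrist 10.5 eef [471.5 431.1 127.8] yaw 0.219
  red 771 circle [475.3 432.6] r 23.3 mean [488.  436.8] ztop 107.4
  red 5958 circle [469.1 430.5] r 17.7 mean [471.2 431.1] ztop 158.4
```

View pics/w4.png

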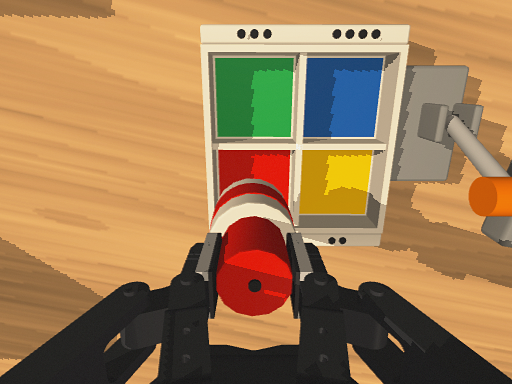

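```bash
python3 - <<'E'
from h import *
from cell import status,get_image
s=status.read_state(); p=get_image("wrist"); W=world(p,s["eef_pos"],s["tool_rot"])
c,sn=np.cos(.22),np.sin(.22); O=np.array([513,404])
d=W[...,:2]-O; lx=d[...,0]*c+d[...,1]*sn; ly=-d[...,0]*sn+d[...,1]*c; z=W[...,2]
m=(z>29)&(z<39)&(abs(lx)<110)&(abs(ly)<80)
far=m&(lx>60); print("far edge lx",np.percentile(lx[far],[2,98]),"ly",np.percentile(ly[far],[1,99]), "z",np.median(z[m]))
print("near edge", np.percentile(lx[m&(lx<-60)],[2,50]) , np.percentile(ly[m&(lx<-60)],[2,98]))
row=m&(abs(ly)<6)&(lx>10); print("centre wall(y) ly far half",np.median(ly[m&(abs(ly)<8)&(lx>20)&(lx<55)]))
print("centre wall(x) lx right half",np.median(lx[m&(abs(lx)<8)&(ly<-20)&(ly>-55)]),"angle check", [np.median(ly[m&(abs(ly)<8)&(abs(lx-q)<6)]).round(1) for q in(15,30,50)])
E
```

```text
far edge lx [63.72640107 83.56765549] ly [-71.2327732   71.67849822] z 33.216854432951045
near edge [-86.3919288  -75.90171641] [-71.15539067   1.7731453 ]
centre wall(y) ly far half 0.25149884024871483
centre wall(x) lx right half -2.147989876479484 angle check [np.float64(0.3), np.float64(0.1), np.float64(0.1)]
```

```bash
python3 -m handwheel '[{"delta_pos":[0,0,-2.5],"yaw":0},{"delta_pos":[0,0,-2],"yaw":0},{"delta_pos":[0,0,-1.2],"yaw":0},{"delta_pos":[0,0,-0.6],"yaw":0},{"delta_pos":[0,0,-0.4],"yaw":0},{"delta_pos":[0,0,-0.2],"yaw":0},{"delta_pos":[0,0,0],"yaw":0},{"delta_pos":[0,0,0],"yaw":0},{"delta_pos":[0,0,0],"yaw":0}]'
```

```text
clock: 11.37
eef_pos: [471.4, 431.3, 59.1]
tool_rot: [-3.141, -0.001, 0.22]
force: [-0.6, -0.3, -1.3]
width: 32.3
gripper_force: 59.8
```

```bash
python3 -m handwheel '[{"delta_pos":[0,0,-0.1],"yaw":0},{"delta_pos":[0,0,0],"yaw":0},{"delta_pos":[0,0,0],"yaw":0}]'
python3 -m handwheel '[{"delta_pos":[0,0,0],"yaw":0},{"delta_pos":[0,0,0],"yaw":0},{"delta_pos":[0,0,0],"yaw":0},{"delta_pos":[0,0,0],"yaw":0},{"delta_pos":[0,0,0],"yaw":0}]' 0.18
python3 -m handwheel '[{"delta_pos":[0,0,2],"yaw":0},{"delta_pos":[0,0,3],"yaw":0},{"delta_pos":[0,0,4],"yaw":0},{"delta_pos":[0,0,4],"yaw":0},{"delta_pos":[0,0,0],"yaw":0}]'
python3 - <<'E'
from h import *
pods("wrist"); pods("top"); pods("scene")
E
```

```text
clock: 11.62
eef_pos: [471.6, 431.5, 58.6]
tool_rot: [-3.141, -0.002, 0.22]
force: [-1.9, -1.0, 6.0]
width: 32.2
gripper_force: 60.2
clock: 12.03
eef_pos: [470.9, 430.8, 57.2]
tool_rot: [3.141, 0.0, 0.22]
force: [-0.4, -0.2, 0.6]
width: 50.0
gripper_force: 0.0
clock: 12.45
eef_pos: [475.0, 434.2, 195.6]
tool_rot: [-3.134, -0.013, 0.219]
force: [1.8, 0.5, 0.6]
width: 50.6
gripper_force: 0.0
wrist 12.4 eef [475.  434.2 195.6] yaw 0.219
  red 1216 circle [468.5 433. ] r 16.9 mean [469.4 433.3] ztop 89.0
top 12.5 eef [473.6 433.1 192.2] yaw 0.22
  red 123 circle [473.  430.1] r 16.8 mean [471.6 429. ] ztop 87.5
  yellow 91 circle [ 602.6 -109.3] r 14.8 mean [ 602.3 -109.2] ztop 93.2
  blue 113 circle [ 591.  -233.1] r 15.2 mean [ 590.5 -233.1] ztop 93.0
scene 12.6 eef [471.9 431.7 189.4] yaw 0.22
  red 96 circle [470.7 430.9] r 17.1 mean [471.5 429.6] ztop 88.4
  blue 166 circle [ 590.2 -235.2] r 16.8 mean [ 591.4 -234.8] ztop 93.0
```

```bash
python3 -m handwheel '[{"delta_pos":[0.73,-3.01,0],"yaw":0},{"delta_pos":[0.73,-3.01,0],"yaw":0},{"delta_pos":[0.73,-3.01,0],"yaw":0},{"delta_pos":[0.73,-3.01,0],"yaw":0},{"delta_pos":[0.73,-3.01,0],"yaw":0},{"delta_pos":[0.73,-3.01,0],"yaw":0},{"delta_pos":[0.73,-3.01,0],"yaw":0},{"delta_pos":[0.73,-3.01,0],"yaw":0},{"delta_pos":[0.73,-3.01,0],"yaw":0}]' 0.4 | head -2
python3 -m handwheel '[{"delta_pos":[0.73,-3.01,0],"yaw":0},{"delta_pos":[0.73,-3.01,0],"yaw":0},{"delta_pos":[0.73,-3.01,0],"yaw":0},{"delta_pos":[0.73,-3.01,0],"yaw":0},{"delta_pos":[0.73,-3.01,0],"yaw":0},{"delta_pos":[0.73,-3.01,0],"yaw":0},{"delta_pos":[0.73,-3.01,0],"yaw":0},{"delta_pos":[0.73,-3.01,0],"yaw":0},{"delta_pos":[0.73,-3.01,0],"yaw":0}]' | head -2
python3 -m handwheel '[{"delta_pos":[0,0,-2],"yaw":0},{"delta_pos":[0,0,-2],"yaw":0},{"delta_pos":[0,0,0],"yaw":0},{"delta_pos":[0,0,0],"yaw":0},{"delta_pos":[0,0,0],"yaw":0},{"delta_pos":[0,0,0],"yaw":0}]'
python3 - <<'E'
from h import *
pods("wrist")
E
```

```text
clock: 13.35
eef_pos: [535.5, 158.1, 185.4]
clock: 14.1
eef_pos: [601.2, -112.2, 185.1]
clock: 14.6
eef_pos: [602.9, -110.5, 148.0]
tool_rot: [3.141, -0.001, 0.221]
force: [0.7, 0.4, -0.1]
width: 59.8
gripper_force: 0.0
wrist 14.6 eef [ 602.9 -110.5  148. ] yaw 0.221
  yellow 1800 circle [ 600.  -109.8] r 16.9 mean [ 600.6 -109.6] ztop 93.9
  blue 1844 circle [ 588.5 -233.1] r 17.4 mean [ 589.7 -231.7] ztop 93.9
```

```bash
python3 -m handwheel '[{"delta_pos":[-0.05,-0.05,-3],"yaw":0},{"delta_pos":[0,0,-3],"yaw":0},{"delta_pos":[0,0,-1.5],"yaw":0},{"delta_pos":[0,0,-1],"yaw":0},{"delta_pos":[0,0,0],"yaw":0},{"delta_pos":[0,0,0],"yaw":0},{"delta_pos":[0,0,0],"yaw":0}]'
python3 -m handwheel '[{"delta_pos":[0,0,0],"yaw":0},{"delta_pos":[0,0,0],"yaw":0},{"delta_pos":[0,0,0],"yaw":0},{"delta_pos":[0,0,0],"yaw":0},{"delta_pos":[0,0,0],"yaw":0},{"delta_pos":[0,0,0],"yaw":0},{"delta_pos":[0,0,0],"yaw":0},{"delta_pos":[0,0,0],"yaw":0}]' -1
```

```text
clock: 15.23
eef_pos: [603.1, -111.6, 63.8]
tool_rot: [3.141, -0.003, 0.22]
force: [0.4, 0.5, 0.2]
width: 59.2
gripper_force: 0.0
clock: 15.9
eef_pos: [602.8, -111.5, 63.7]
tool_rot: [3.141, -0.002, 0.22]
force: [-1.7, 1.0, 6.4]
width: 32.4
gripper_force: 59.0
```

```bash
python3 -m handwheel '[{"delta_pos":[0,0,2],"yaw":0},{"delta_pos":[0,0,3],"yaw":0},{"delta_pos":[0,0,3],"yaw":0},{"delta_pos":[0,0,2.6],"yaw":0},{"delta_pos":[0,0,0],"yaw":0}]' | head -2
python3 -m handwheel '[{"delta_pos":[-0.81,2.64,0],"yaw":0},{"delta_pos":[-0.81,2.64,0],"yaw":0},{"delta_pos":[-0.81,2.64,0],"yaw":0},{"delta_pos":[-0.81,2.64,0],"yaw":0},{"delta_pos":[-0.81,2.64,0],"yaw":0},{"delta_pos":[-0.81,2.64,0],"yaw":0},{"delta_pos":[-0.81,2.64,0],"yaw":0},{"delta_pos":[-0.81,2.64,0],"yaw":0},{"delta_pos":[-0.81,2.64,0],"yaw":0},{"delta_pos":[-0.81,2.64,0],"yaw":0}]'
python3 -m handwheel '[{"delta_pos":[0,0,-2],"yaw":0},{"delta_pos":[0,0,-2],"yaw":0},{"delta_pos":[0,0,-1.5],"yaw":0},{"delta_pos":[0,0,0],"yaw":0},{"delta_pos":[0,0,0],"yaw":0},{"delta_pos":[0,0,0],"yaw":0}]'
python3 - <<'E'
from h import *
pods("wrist"); pods("top")
E
```

```text
clock: 16.32
eef_pos: [605.4, -112.2, 173.9]
clock: 17.15
eef_pos: [520.0, 153.6, 167.9]
tool_rot: [3.141, 0.001, 0.22]
force: [0.4, 0.0, -0.6]
width: 32.4
gripper_force: 59.7
clock: 17.65
eef_pos: [521.3, 152.5, 113.8]
tool_rot: [3.142, -0.001, 0.219]
force: [-1.1, -0.1, -0.3]
width: 32.4
gripper_force: 59.8
wrist 17.6 eef [521.3 152.5 113.8] yaw 0.219
  yellow 550 circle [524.8 154.7] r 23.3 mean [537.  159.2] ztop 93.5
  yellow 4697 circle [519.4 152. ] r 17.1 mean [520.8 152.1] ztop 144.3
top 17.7 eef [521.6 152.5 114.1] yaw 0.219
  red 129 circle [472.2 430.1] r 15.9 mean [471.6 429.6] ztop 88.1
  blue 113 circle [ 590.9 -233. ] r 15.3 mean [ 590.6 -233.2] ztop 93.6
```

```bash
python3 -m handwheel '[{"delta_pos":[0,0,-0.8],"yaw":0},{"delta_pos":[0,0,-0.6],"yaw":0},{"delta_pos":[0,0,-0.4],"yaw":0},{"delta_pos":[0,0,-0.3],"yaw":0},{"delta_pos":[0,0,-0.3],"yaw":0},{"delta_pos":[0,0,-0.2],"yaw":0},{"delta_pos":[0,0,0],"yaw":0},{"delta_pos":[0,0,0],"yaw":0},{"delta_pos":[0,0,0],"yaw":0}]'
for i in 1 2 3; do python3 -m handwheel '[{"delta_pos":[0,0,0],"yaw":0},{"delta_pos":[0,0,0],"yaw":0},{"delta_pos":[0,0,0],"yaw":0},{"delta_pos":[0,0,0],"yaw":0},{"delta_pos":[0,0,0],"yaw":0},{"delta_pos":[0,0,0],"yaw":0},{"delta_pos":[0,0,0],"yaw":0},{"delta_pos":[0,0,0],"yaw":0},{"delta_pos":[0,0,0],"yaw":0}]' | tr '\n' ' '; echo; done
```

```text
clock: 18.5
eef_pos: [522.2, 154.0, 90.6]
tool_rot: [-3.14, -0.004, 0.221]
force: [-5.2, 1.5, 29.0]
width: 32.7
gripper_force: 62.8
clock: 19.25 eef_pos: [522.2, 154.0, 90.6] tool_rot: [-3.14, -0.004, 0.221] force: [-5.2, 0.1, 28.9] width: 32.0 gripper_force: 62.8 
clock: 20.0 eef_pos: [522.2, 154.1, 90.6] tool_rot: [-3.14, -0.004, 0.221] force: [-5.6, 1.5, 29.0] width: 32.6 gripper_force: 62.8 
clock: 20.75 eef_pos: [522.2, 154.0, 90.6] tool_rot: [-3.14, -0.004, 0.221] force: [-4.2, 1.4, 28.4] width: 32.5 gripper_force: 62.8
```

```bash
python3 -m handwheel '[{"delta_pos":[0,0,1],"yaw":0},{"delta_pos":[0,0,2],"yaw":0},{"delta_pos":[0,0,3],"yaw":0},{"delta_pos":[0,0,3],"yaw":0},{"delta_pos":[0,0,2.5],"yaw":0},{"delta_pos":[0,0,0],"yaw":0}]' | head -2
python3 -m handwheel '[{"delta_pos":[-0.35,2.1,0],"yaw":0},{"delta_pos":[-0.35,2.1,0],"yaw":0},{"delta_pos":[-0.35,2.1,0],"yaw":0},{"delta_pos":[-0.35,2.1,0],"yaw":0},{"delta_pos":[-0.35,2.1,0],"yaw":0},{"delta_pos":[-0.35,2.1,0],"yaw":0},{"delta_pos":[-0.35,2.1,0],"yaw":0},{"delta_pos":[-0.35,2.1,0],"yaw":0},{"delta_pos":[-0.35,2.1,0],"yaw":0},{"delta_pos":[-0.35,2.1,0],"yaw":0}]' | head -2
python3 -m handwheel '[{"delta_pos":[0,0,-3],"yaw":0},{"delta_pos":[0,0,-3],"yaw":0},{"delta_pos":[0,0,-1.5],"yaw":0},{"delta_pos":[0,0,0],"yaw":0},{"delta_pos":[0,0,0],"yaw":0},{"delta_pos":[0,0,0],"yaw":0}]'
python3 - <<'E'
from h import *
pods("wrist","w5.png"); pods("top")
E
```

```text
clock: 21.25
eef_pos: [523.6, 153.3, 206.7]
clock: 22.08
eef_pos: [484.9, 363.1, 200.9]
clock: 22.58
eef_pos: [486.4, 362.8, 127.8]
tool_rot: [-3.141, -0.001, 0.219]
force: [-0.4, -0.8, -0.6]
width: 32.7
gripper_force: 59.7
wrist 22.6 eef [486.4 362.8 127.8] yaw 0.219
  red 2249 circle [469.  432.9] r 17.0 mean [470.1 432.3] ztop 88.8
  yellow 534 circle [491.6 365.6] r 22.7 mean [502.3 368.7] ztop 107.7
  yellow 4682 circle [484.3 362.6] r 17.0 mean [486.  362.5] ztop 158.7
top 22.6 eef [486.7 363.  128.4] yaw 0.219
  blue 112 circle [ 590.7 -232.8] r 15.0 mean [ 590.4 -232.8] ztop 93.3
```

View pics/w5.png

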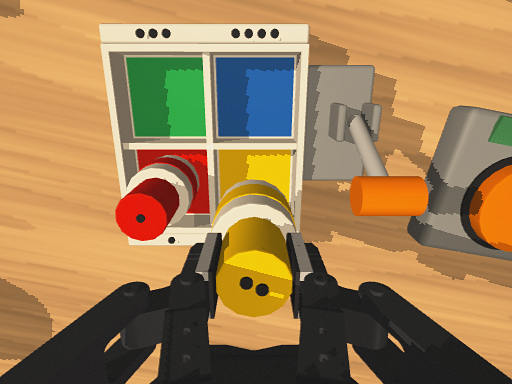

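The yellow pod with two dots is held over its yellow pocket at (255,180), and red stands in its own pocket at (155,210). I lower and release with a small opening.

```bash
python3 -m handwheel '[{"delta_pos":[0,-0.05,-2.5],"yaw":0},{"delta_pos":[0,0,-2],"yaw":0},{"delta_pos":[0,0,-1.2],"yaw":0},{"delta_pos":[0,0,-0.6],"yaw":0},{"delta_pos":[0,0,-0.4],"yaw":0},{"delta_pos":[0,0,-0.3],"yaw":0},{"delta_pos":[0,0,0],"yaw":0},{"delta_pos":[0,0,0],"yaw":0},{"delta_pos":[0,0,0],"yaw":0}]'
python3 -m handwheel '[{"delta_pos":[0,0,0],"yaw":0},{"delta_pos":[0,0,0],"yaw":0},{"delta_pos":[0,0,0],"yaw":0},{"delta_pos":[0,0,0],"yaw":0},{"delta_pos":[0,0,0],"yaw":0}]' 0.1
python3 -m handwheel '[{"delta_pos":[0,0,2],"yaw":0},{"delta_pos":[0,0,3],"yaw":0},{"delta_pos":[0,0,4],"yaw":0},{"delta_pos":[0,0,4],"yaw":0},{"delta_pos":[0,0,0],"yaw":0}]'
python3 - <<'E'
from h import *
pods("wrist"); pods("top"); pods("scene")
E
```

```text
clock: 23.43
eef_pos: [486.4, 362.5, 58.1]
tool_rot: [-3.141, -0.001, 0.22]
force: [-0.4, -0.3, 0.5]
width: 32.5
gripper_force: 59.8
clock: 23.85
eef_pos: [485.9, 362.2, 57.4]
tool_rot: [-3.141, -0.0, 0.22]
force: [-1.2, 0.3, -0.1]
width: 46.8
gripper_force: 0.0
clock: 24.27
eef_pos: [490.1, 364.9, 195.2]
tool_rot: [-3.136, -0.013, 0.219]
force: [0.5, 0.6, 0.3]
width: 47.1
gripper_force: 0.0
wrist 24.3 eef [490.1 364.9 195.2] yaw 0.219
  red 1246 circle [468.8 432.9] r 16.8 mean [469.8 432.5] ztop 88.9
  yellow 1071 circle [483.2 362.5] r 16.8 mean [483.6 362.5] ztop 89.0
top 24.3 eef [488.6 363.9 192. ] yaw 0.22
  red 31 circle [464.7 422.9] r 10.4 mean [465.  420.8] ztop 87.0
  yellow 57 circle [485.7 360.8] r 14.3 mean [482.9 358.4] ztop 88.3
  blue 113 circle [ 590.7 -233.1] r 14.9 mean [ 590.4 -233.2] ztop 93.2
scene 24.4 eef [486.9 362.8 189.4] yaw 0.22
  red 95 circle [469.3 430.5] r 17.4 mean [471.  429.7] ztop 88.7
  blue 163 circle [ 589.7 -235.1] r 17.2 mean [ 591.4 -234.7] ztop 92.9
```

Both loaded pods stand seated. Next is the blue pod.

```bash
python3 -m handwheel '[{"delta_pos":[0.52,-2.98,0],"yaw":0},{"delta_pos":[0.52,-2.98,0],"yaw":0},{"delta_pos":[0.52,-2.98,0],"yaw":0},{"delta_pos":[0.52,-2.98,0],"yaw":0},{"delta_pos":[0.52,-2.98,0],"yaw":0},{"delta_pos":[0.52,-2.98,0],"yaw":0},{"delta_pos":[0.52,-2.98,0],"yaw":0},{"delta_pos":[0.52,-2.98,0],"yaw":0},{"delta_pos":[0.52,-2.98,0],"yaw":0},{"delta_pos":[0.52,-2.98,0],"yaw":0}]' 0.4 | head -2
python3 -m handwheel '[{"delta_pos":[0.52,-2.98,0],"yaw":0},{"delta_pos":[0.52,-2.98,0],"yaw":0},{"delta_pos":[0.52,-2.98,0],"yaw":0},{"delta_pos":[0.52,-2.98,0],"yaw":0},{"delta_pos":[0.52,-2.98,0],"yaw":0},{"delta_pos":[0.52,-2.98,0],"yaw":0},{"delta_pos":[0.52,-2.98,0],"yaw":0},{"delta_pos":[0.52,-2.98,0],"yaw":0},{"delta_pos":[0.52,-2.98,0],"yaw":0},{"delta_pos":[0.52,-2.98,0],"yaw":0}]' | head -2
python3 -m handwheel '[{"delta_pos":[0,0,-2],"yaw":0},{"delta_pos":[0,0,-2],"yaw":0},{"delta_pos":[0,0,0],"yaw":0},{"delta_pos":[0,0,0],"yaw":0},{"delta_pos":[0,0,0],"yaw":0},{"delta_pos":[0,0,0],"yaw":0}]'
python3 - <<'E'
from h import *
pods("wrist");pods("top")
E
```

```text
clock: 25.25
eef_pos: [536.6, 62.4, 185.5]
clock: 26.08
eef_pos: [588.6, -234.9, 185.0]
clock: 26.58
eef_pos: [590.5, -233.6, 148.1]
tool_rot: [3.141, -0.001, 0.221]
force: [0.1, 0.4, -0.2]
width: 59.9
gripper_force: 0.0
wrist 26.6 eef [ 590.5 -233.6  148.1] yaw 0.221
  blue 1766 circle [ 588.5 -233.7] r 17.0 mean [ 589.8 -233.6] ztop 93.9
top 26.6 eef [ 590.6 -233.7  148.3] yaw 0.221
  red 123 circle [471.8 429.2] r 16.1 mean [471.5 429.4] ztop 87.8
  yellow 81 circle [486.1 361.5] r 14.5 mean [486.4 361.5] ztop 88.2
  blue 20 circle [ 580.2 -231. ] r 7.9 mean [ 580.4 -232.1] ztop 92.3
```

```bash
python3 -m handwheel '[{"delta_pos":[0,-0.1,-3],"yaw":0},{"delta_pos":[0,0,-3],"yaw":0},{"delta_pos":[0,0,-1.5],"yaw":0},{"delta_pos":[0,0,-1],"yaw":0},{"delta_pos":[0,0,0],"yaw":0},{"delta_pos":[0,0,0],"yaw":0},{"delta_pos":[0,0,0],"yaw":0}]' | head -2
python3 -m handwheel '[{"delta_pos":[0,0,0],"yaw":0},{"delta_pos":[0,0,0],"yaw":0},{"delta_pos":[0,0,0],"yaw":0},{"delta_pos":[0,0,0],"yaw":0},{"delta_pos":[0,0,0],"yaw":0},{"delta_pos":[0,0,0],"yaw":0},{"delta_pos":[0,0,0],"yaw":0},{"delta_pos":[0,0,0],"yaw":0}]' -1
python3 -m handwheel '[{"delta_pos":[0,0,2],"yaw":0},{"delta_pos":[0,0,3],"yaw":0},{"delta_pos":[0,0,3],"yaw":0},{"delta_pos":[0,0,2.6],"yaw":0},{"delta_pos":[0,0,0],"yaw":0}]'
```

```text
clock: 27.27
eef_pos: [591.1, -235.3, 63.8]
clock: 27.93
eef_pos: [590.8, -235.1, 63.7]
tool_rot: [3.141, -0.002, 0.22]
force: [-0.5, 1.2, 6.3]
width: 32.3
gripper_force: 59.1
clock: 28.35
eef_pos: [593.2, -236.5, 174.2]
tool_rot: [3.136, -0.009, 0.22]
force: [0.6, 0.4, -0.0]
width: 32.6
gripper_force: 59.7
```

```bash
python3 -m handwheel '[{"delta_pos":[-0.53,2.98,0],"yaw":0},{"delta_pos":[-0.53,2.98,0],"yaw":0},{"delta_pos":[-0.53,2.98,0],"yaw":0},{"delta_pos":[-0.53,2.98,0],"yaw":0},{"delta_pos":[-0.53,2.98,0],"yaw":0},{"delta_pos":[-0.53,2.98,0],"yaw":0},{"delta_pos":[-0.53,2.98,0],"yaw":0}]' | head -2
python3 -m handwheel '[{"delta_pos":[-0.53,2.98,0],"yaw":0},{"delta_pos":[-0.53,2.98,0],"yaw":0},{"delta_pos":[-0.53,2.98,0],"yaw":0},{"delta_pos":[-0.53,2.98,0],"yaw":0},{"delta_pos":[-0.53,2.98,0],"yaw":0},{"delta_pos":[-0.53,2.98,0],"yaw":0}]' | head -2
python3 -m handwheel '[{"delta_pos":[0,0,-2],"yaw":0},{"delta_pos":[0,0,-2],"yaw":0},{"delta_pos":[0,0,-1.5],"yaw":0},{"delta_pos":[0,0,0],"yaw":0},{"delta_pos":[0,0,0],"yaw":0},{"delta_pos":[0,0,0],"yaw":0}]'
python3 - <<'E'
from h import *
pods("wrist"); pods("top")
E
```

```text
clock: 28.93
eef_pos: [552.0, -25.0, 168.0]
clock: 29.43
eef_pos: [520.2, 153.8, 168.0]
clock: 29.93
eef_pos: [521.4, 152.4, 113.8]
tool_rot: [-3.142, -0.001, 0.219]
force: [0.4, -0.5, -0.1]
width: 32.3
gripper_force: 59.9
wrist 29.9 eef [521.4 152.4 113.8] yaw 0.219
  blue 687 circle [527.8 154.3] r 22.3 mean [539.1 158. ] ztop 92.7
  blue 5466 circle [520.1 152.2] r 17.0 mean [521.8 152.7] ztop 144.1
top 30.0 eef [521.7 152.4 114.2] yaw 0.219
  red 125 circle [471.7 430. ] r 15.6 mean [471.6 429.2] ztop 87.7
  yellow 89 circle [492.8 370.5] r 14.6 mean [492.5 370.7] ztop 88.0
```

```bash
python3 -m handwheel '[{"delta_pos":[0,0,-0.8],"yaw":0},{"delta_pos":[0,0,-0.6],"yaw":0},{"delta_pos":[0,0,-0.4],"yaw":0},{"delta_pos":[0,0,-0.3],"yaw":0},{"delta_pos":[0,0,-0.3],"yaw":0},{"delta_pos":[0,0,-0.2],"yaw":0},{"delta_pos":[0,0,0],"yaw":0},{"delta_pos":[0,0,0],"yaw":0},{"delta_pos":[0,0,0],"yaw":0}]'
for i in 1 2 3; do python3 -m handwheel '[{"delta_pos":[0,0,0],"yaw":0},{"delta_pos":[0,0,0],"yaw":0},{"delta_pos":[0,0,0],"yaw":0},{"delta_pos":[0,0,0],"yaw":0},{"delta_pos":[0,0,0],"yaw":0},{"delta_pos":[0,0,0],"yaw":0},{"delta_pos":[0,0,0],"yaw":0},{"delta_pos":[0,0,0],"yaw":0},{"delta_pos":[0,0,0],"yaw":0}]' | tr '\n' ' '; echo; done
python3 - <<'E'
from h import *
p,W,s=pods("top"); pods("scene")
cv2.imwrite("pics/t5.png",cv2.resize(p["color"][170:260,70:170],None,fx=6,fy=6,interpolation=cv2.INTER_CUBIC)[...,::-1])
E
```

```text
clock: 30.78
eef_pos: [522.4, 153.0, 91.0]
tool_rot: [-3.141, -0.004, 0.22]
force: [-5.6, -0.9, 33.8]
width: 32.5
gripper_force: 63.6
clock: 31.53 eef_pos: [522.5, 153.0, 91.0] tool_rot: [-3.141, -0.004, 0.22] force: [-4.8, -1.4, 33.3] width: 32.6 gripper_force: 63.6 
clock: 32.28 eef_pos: [522.5, 153.0, 91.0] tool_rot: [-3.141, -0.004, 0.22] force: [-4.8, -0.1, 33.3] width: 32.6 gripper_force: 63.6 
clock: 33.03 eef_pos: [522.4, 153.0, 91.0] tool_rot: [-3.141, -0.004, 0.22] force: [-5.6, -0.2, 33.9] width: 32.7 gripper_force: 63.6 
top 33.0 eef [522.4 153.   91. ] yaw 0.22
  red 128 circle [472.  430.3] r 16.2 mean [471.6 429.6] ztop 88.2
  yellow 87 circle [492.7 370.1] r 15.0 mean [492.4 370.6] ztop 88.0
scene 33.1 eef [522.4 153.   91. ] yaw 0.22
  red 95 circle [469.8 430.3] r 17.3 mean [471.  429.6] ztop 88.4
  yellow 45 circle [490.3 368.8] r 16.7 mean [490.8 370.5] ztop 88.9
  blue 69 circle [528.4 155.3] r 14.9 mean [530.5 155.1] ztop 120.8
```

View pics/t5.png

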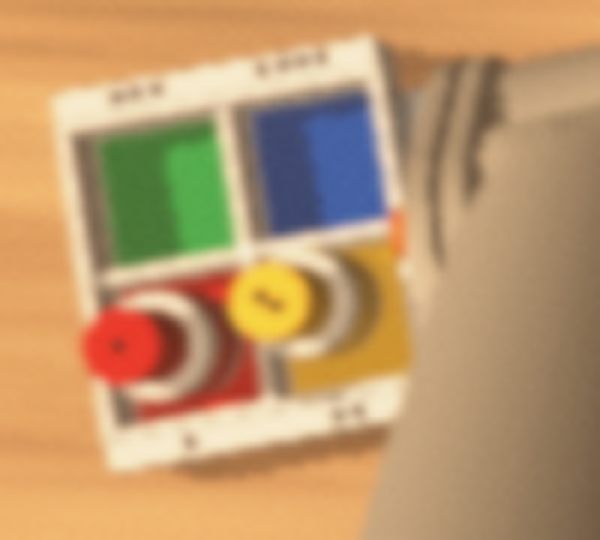

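Yellow has been nudged into a corner of its own pocket at about (330,310) in the crop, but it is still upright and seated. I carry on with blue.

```bash
python3 -m handwheel '[{"delta_pos":[0,0,1],"yaw":0},{"delta_pos":[0,0,2],"yaw":0},{"delta_pos":[0,0,3],"yaw":0},{"delta_pos":[0,0,3],"yaw":0},{"delta_pos":[0,0,2.5],"yaw":0},{"delta_pos":[0,0,0],"yaw":0}]' | head -2
python3 -m handwheel '[{"delta_pos":[0.34,2.25,0],"yaw":0},{"delta_pos":[0.34,2.25,0],"yaw":0},{"delta_pos":[0.34,2.25,0],"yaw":0},{"delta_pos":[0.34,2.25,0],"yaw":0},{"delta_pos":[0.34,2.25,0],"yaw":0},{"delta_pos":[0.34,2.25,0],"yaw":0},{"delta_pos":[0.34,2.25,0],"yaw":0},{"delta_pos":[0.34,2.25,0],"yaw":0},{"delta_pos":[0.34,2.25,0],"yaw":0},{"delta_pos":[0.34,2.25,0],"yaw":0}]' | head -2
python3 -m handwheel '[{"delta_pos":[0,0,-3],"yaw":0},{"delta_pos":[0,0,-3],"yaw":0},{"delta_pos":[0,0,-1.5],"yaw":0},{"delta_pos":[0,0,0],"yaw":0},{"delta_pos":[0,0,0],"yaw":0},{"delta_pos":[0,0,0],"yaw":0}]'
python3 - <<'E'
from h import *
pods("wrist","w6.png")
E
```

```text
clock: 33.63
eef_pos: [523.7, 153.2, 206.6]
clock: 34.47
eef_pos: [554.2, 378.1, 200.5]
clock: 34.97
eef_pos: [555.5, 377.6, 127.8]
tool_rot: [-3.141, -0.001, 0.22]
force: [-0.6, -0.6, -0.6]
width: 32.5
gripper_force: 59.8
wrist 35.0 eef [555.5 377.6 127.8] yaw 0.22
  red 187 circle [484.2 433.9] r 6.8 mean [485.  433.4] ztop 84.6
  yellow 296 circle [484.  373.5] r 15.7 mean [479.3 375.2] ztop 89.1
  blue 696 circle [562.  379.5] r 22.3 mean [573.3 383. ] ztop 106.7
  blue 5454 circle [553.9 377.5] r 17.3 mean [556.  377.8] ztop 158.1
```

View pics/w6.png

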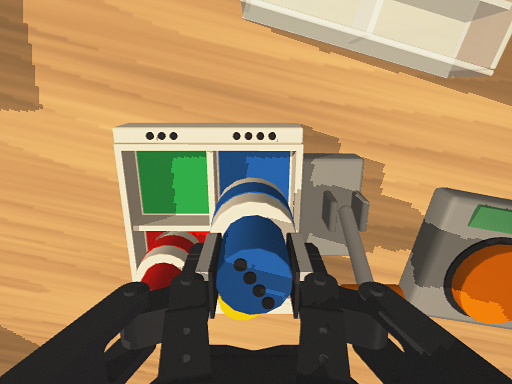

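Blue with four dots hangs over its blue pocket at (255,180), clear of the lever knob at (370,290). I lower and release.

```bash
python3 -m handwheel '[{"delta_pos":[0,0,-2.5],"yaw":0},{"delta_pos":[0,0,-2],"yaw":0},{"delta_pos":[0,0,-1.2],"yaw":0},{"delta_pos":[0,0,-0.6],"yaw":0},{"delta_pos":[0,0,-0.4],"yaw":0},{"delta_pos":[0,0,-0.3],"yaw":0},{"delta_pos":[0,0,0],"yaw":0},{"delta_pos":[0,0,0],"yaw":0},{"delta_pos":[0,0,0],"yaw":0}]'
python3 -m handwheel '[{"delta_pos":[0,0,0],"yaw":0},{"delta_pos":[0,0,0],"yaw":0},{"delta_pos":[0,0,0],"yaw":0},{"delta_pos":[0,0,0],"yaw":0},{"delta_pos":[0,0,0],"yaw":0}]' 0.1 | head -2
python3 -m handwheel '[{"delta_pos":[0,0,2],"yaw":0},{"delta_pos":[0,0,3],"yaw":0},{"delta_pos":[0,0,4],"yaw":0},{"delta_pos":[0,0,4],"yaw":0},{"delta_pos":[0,0,0],"yaw":0},{"delta_pos":[0,0,0],"yaw":0},{"delta_pos":[0,0,0],"yaw":0}]'
python3 - <<'E'
from h import *
pods("wrist"); p,W,s=pods("scene")
c,sn=np.cos(.22),np.sin(.22); d=W[...,:2]-[513,404]; L=np.stack([d[...,0]*c+d[...,1]*sn,-d[...,0]*sn+d[...,1]*c,W[...,2]],-1)
h=cv2.cvtColor(p["color"],cv2.COLOR_RGB2HSV); m=(h[...,0]>=4)&(h[...,0]<=14)&(h[...,1]>150)&(L[...,2]>85)&(L[...,2]<125)&(L[...,1]<-75)&(L[...,1]>-150)&(abs(L[...,0])<60)
P=L[m]; print("knob local",P.min(0).round(1),P.max(0).round(1),P.mean(0).round(1),len(P))
E
```

```text
clock: 35.77
eef_pos: [556.0, 378.0, 58.8]
tool_rot: [-3.141, -0.003, 0.22]
force: [-0.8, 0.2, 5.1]
width: 32.3
gripper_force: 60.0
clock: 36.18
eef_pos: [554.9, 377.4, 57.1]
clock: 36.77
eef_pos: [554.5, 377.3, 187.0]
tool_rot: [3.141, 0.001, 0.22]
force: [-0.0, 0.5, -0.0]
width: 47.0
gripper_force: 0.0
wrist 36.8 eef [554.5 377.3 187. ] yaw 0.22
  red 489 circle [470.  435.8] r 16.2 mean [473. 441.] ztop 88.8
  yellow 1011 circle [489.4 372.1] r 16.9 mean [490.3 372.2] ztop 89.0
  blue 1186 circle [553.8 379.4] r 16.8 mean [554.8 379.4] ztop 88.9
scene 36.8 eef [554. 377. 186.] yaw 0.22
  red 96 circle [468.3 430.1] r 17.9 mean [471.  429.8] ztop 87.9
  blue 103 circle [554.5 378.3] r 17.6 mean [555.6 376.4] ztop 88.5
knob local [ -23.4 -128.    99. ] [ -3.1 -91.6 120.9] [ -12.1 -113.2  114.4] 105
```

All three pods are seated in their pockets. Now the lever: I shut the fingers, move to its near side and lower to about knob height.

```bash
python3 -m handwheel '[{"delta_pos":[-1.9,-2.34,0],"yaw":0},{"delta_pos":[-1.9,-2.34,0],"yaw":0},{"delta_pos":[-1.9,-2.34,0],"yaw":0},{"delta_pos":[-1.9,-2.34,0],"yaw":0},{"delta_pos":[0,0,0],"yaw":0},{"delta_pos":[0,0,0],"yaw":0},{"delta_pos":[0,0,0],"yaw":0},{"delta_pos":[0,0,0],"yaw":0}]' -1
python3 -m handwheel '[{"delta_pos":[0,0,-3],"yaw":0},{"delta_pos":[0,0,-3],"yaw":0},{"delta_pos":[0,0,-2],"yaw":0},{"delta_pos":[0,0,-1.5],"yaw":0},{"delta_pos":[0,0,0],"yaw":0},{"delta_pos":[0,0,0],"yaw":0},{"delta_pos":[0,0,0],"yaw":0}]'
python3 - <<'E'
from h import *
pods("wrist","w7.png")
E
```

```text
clock: 37.53
eef_pos: [479.5, 284.9, 186.8]
tool_rot: [-3.141, -0.0, 0.221]
force: [-0.5, 1.0, 0.4]
width: 0.2
gripper_force: 0.0
clock: 38.12
eef_pos: [479.8, 284.7, 92.8]
tool_rot: [-3.141, -0.001, 0.22]
force: [0.6, -0.1, -0.2]
width: -0.0
gripper_force: 0.0
wrist 38.1 eef [479.8 284.7  92.8] yaw 0.22
  red 557 circle [469.3 421.4] r 12.7 mean [470.6 417.4] ztop 84.0
  yellow 3422 circle [489.8 371.5] r 17.1 mean [490.6 371. ] ztop 88.8
  blue 4872 circle [553.6 378.8] r 17.2 mean [554.3 377.8] ztop 88.8
```

View pics/w7.png

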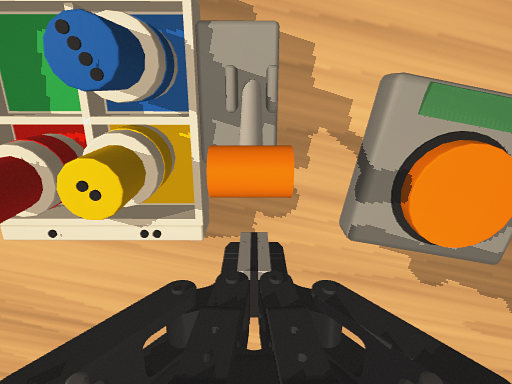

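The shut fingers at (254,250) stand right behind the orange knob at (250,172) and in line with it. I push along the dispenser's x.

```bash
python3 -m handwheel '[{"delta_pos":[1.95,0.44,0],"yaw":0},{"delta_pos":[0.98,0.22,0],"yaw":0},{"delta_pos":[0.98,0.22,0],"yaw":0},{"delta_pos":[0.98,0.22,0],"yaw":0},{"delta_pos":[0.98,0.22,0],"yaw":0},{"delta_pos":[0.98,0.22,0],"yaw":0},{"delta_pos":[0.98,0.22,0],"yaw":0},{"delta_pos":[0,0,0],"yaw":0},{"delta_pos":[0,0,0],"yaw":0}]'
python3 -m handwheel '[{"delta_pos":[0.49,0.11,0],"yaw":0},{"delta_pos":[0.2,0.04,0],"yaw":0},{"delta_pos":[0,0,0],"yaw":0},{"delta_pos":[0,0,0],"yaw":0}]'
```

```text
clock: 38.92
eef_pos: [556.2, 301.6, 92.9]
tool_rot: [-3.141, 0.002, 0.22]
force: [-4.5, -0.3, 2.3]
width: 0.1
gripper_force: 2.2
clock: 39.25
eef_pos: [561.2, 302.7, 92.0]
tool_rot: [3.141, 0.005, 0.221]
force: [-7.0, -1.0, 0.0]
width: 0.0
gripper_force: 2.8
```

```bash
python3 -m handwheel '[{"delta_pos":[0.29,0.07,0],"yaw":0},{"delta_pos":[0,0,0],"yaw":0},{"delta_pos":[0,0,0],"yaw":0}]'
python3 -m handwheel '[{"delta_pos":[0.29,0.07,0],"yaw":0},{"delta_pos":[0,0,0],"yaw":0},{"delta_pos":[0,0,0],"yaw":0}]'
```

```text
clock: 39.5
eef_pos: [563.5, 303.1, 91.8]
tool_rot: [3.141, 0.006, 0.221]
force: [-7.1, -1.6, -0.4]
width: -0.0
gripper_force: 3.1
clock: 39.75
eef_pos: [565.6, 303.5, 91.6]
tool_rot: [3.141, 0.008, 0.221]
force: [-7.9, -1.3, -0.1]
width: 0.2
gripper_force: 3.7
```

```bash
python3 - <<'E'
from h import *
from cell import get_image
p=get_image("scene");W=world(p)
d=W[...,:2]-[513,404];c,sn=np.cos(.22),np.sin(.22); L=np.stack([d[...,0]*c+d[...,1]*sn,-d[...,0]*sn+d[...,1]*c,W[...,2]],-1)
h=cv2.cvtColor(p["color"],cv2.COLOR_RGB2HSV); m=(h[...,0]>=4)&(h[...,0]<=14)&(h[...,1]>150)&(L[...,2]>85)&(L[...,2]<130)&(L[...,1]<-75)&(L[...,1]>-150)&(abs(L[...,0])<90)
P=L[m]; print("knob local",P.min(0).round(1),P.max(0).round(1),P.mean(0).round(1),len(P))
E
```

```text
knob local [  39.7 -127.6  100.2] [ 62.5 -92.5 122. ] [  52.7 -113.5  114.4] 111
```

```bash
python3 -m handwheel '[{"delta_pos":[0.29,0.07,0],"yaw":0},{"delta_pos":[0,0,0],"yaw":0},{"delta_pos":[0,0,0],"yaw":0}]'
python3 -m handwheel '[{"delta_pos":[0.29,0.07,0],"yaw":0},{"delta_pos":[0,0,0],"yaw":0},{"delta_pos":[0,0,0],"yaw":0}]'
```

```text
clock: 40.05
eef_pos: [566.0, 303.6, 91.3]
tool_rot: [3.14, 0.013, 0.221]
force: [-12.5, -3.5, 2.6]
width: 0.1
gripper_force: 6.6
clock: 40.3
eef_pos: [566.2, 303.7, 91.2]
tool_rot: [3.139, 0.019, 0.221]
force: [-17.3, -5.0, 7.1]
width: 0.3
gripper_force: 9.7
```

The lever is at its stop: the force climbs while the tool no longer moves. I release it by backing off slightly, then rising quickly.

```bash
python3 -m handwheel '[{"delta_pos":[-1.2,-0.26,0],"yaw":0},{"delta_pos":[0,0,4],"yaw":0},{"delta_pos":[0,0,4],"yaw":0},{"delta_pos":[0,0,4],"yaw":0},{"delta_pos":[0,0,0],"yaw":0}]'
python3 -m handwheel '[{"delta_pos":[-3,-4,0],"yaw":0},{"delta_pos":[-3,-4,0],"yaw":0},{"delta_pos":[-3,-4,0],"yaw":0},{"delta_pos":[-3,-4,0],"yaw":0},{"delta_pos":[0,-4,0],"yaw":0},{"delta_pos":[0,-4,0],"yaw":0},{"delta_pos":[0,0,0],"yaw":0},{"delta_pos":[0,0,0],"yaw":0},{"delta_pos":[0,0,0],"yaw":0}]'
python3 - <<'E'
from h import *
p,W,s=pods("scene"); 
d=W[...,:2]-[513,404];c,sn=np.cos(.22),np.sin(.22); L=np.stack([d[...,0]*c+d[...,1]*sn,-d[...,0]*sn+d[...,1]*c,W[...,2]],-1)
h=cv2.cvtColor(p["color"],cv2.COLOR_RGB2HSV); m=(h[...,0]>=4)&(h[...,0]<=14)&(h[...,1]>150)&(L[...,2]>85)&(L[...,2]<130)&(L[...,1]<-75)&(L[...,1]>-150)&(abs(L[...,0])<90)
print("knob local",L[m].mean(0).round(1))
p,W,s=pods("top","t9.png")
E
```

```text
clock: 40.72
eef_pos: [569.4, 305.7, 222.2]
tool_rot: [-3.137, -0.018, 0.219]
force: [1.6, 0.8, 1.1]
width: -0.1
gripper_force: 0.0
clock: 41.47
eef_pos: [464.8, 90.3, 213.1]
tool_rot: [-3.141, -0.003, 0.219]
force: [-0.3, 0.3, -0.2]
width: 0.2
gripper_force: 0.0
scene 41.5 eef [464.8  90.3 213.1] yaw 0.219
  red 95 circle [469.8 431.5] r 18.3 mean [471.2 429.3] ztop 88.5
  yellow 27 circle [490.1 368.7] r 15.9 mean [488.8 368.1] ztop 88.6
  blue 107 circle [555.9 377. ] r 17.3 mean [555.9 376.2] ztop 88.0
knob local [ -12.  -113.2  114.2]
top 41.5 eef [464.6  91.1 212.8] yaw 0.221
  red 125 circle [472.3 429.4] r 16.2 mean [471.6 429.4] ztop 87.5
  yellow 82 circle [492.6 370.8] r 14.5 mean [492.2 370.9] ztop 88.0
  blue 26 circle [560.3 374.5] r 10.8 mean [561.3 371.6] ztop 88.4
  blue 20 circle [551.1 383.1] r 10.0 mean [551.7 384.2] ztop 88.3
```

View pics/t9.png

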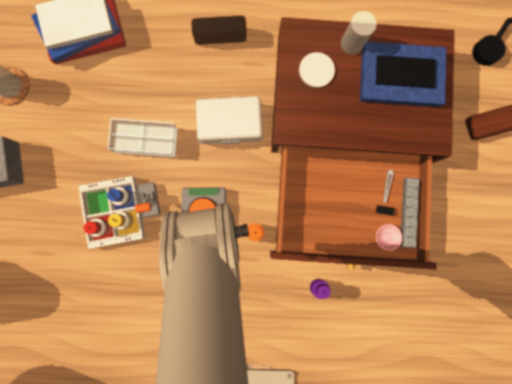

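The final top view shows red (95,228), yellow (117,220) and blue (117,195) each in its own pocket. The lever knob at (142,208) is back at rest, and the orange pod, purple pod and drawer items are where they were.

```bash
python3 -c "
from cell import ctrl; print(ctrl.finish_job())"
```

```text
the job is handed in; nothing more can be done
None
```

I pressed pods 1, 2 and 4 on the logger and loaded them in order (pod 3 was absent), then swung the lever to its stop; it sprang back to rest and the job is handed in. Pod 2 got nudged into a corner of its pocket but stayed upright in it.

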